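Counter grinder: prove the stop, fit the bayonet lid, hold it at pulse

ROBOT

A 6-joint arm with a two-finger parallel gripper is mounted at the origin on the work surface. World frame = base frame: x ahead of the robot, y to its left, z up, the work surface at z = 0. Lengths are in mm, angles in rad, forces in N, time in s.
With the tool pointing down it reaches from about 350 to 775 mm from the base axis. Payload 7.3 kg.
Tool frame: the origin (TCP) lies between the finger pads; the fingertips stand bot.tips_ahead ahead of it and the grasp point (between the pads) lies 6 mm ahead of it (bot.tips_ahead is the distance from the TCP to the fingertips, in mm); z points along the fingers, y is the line along which they close (so a half turn about z gives the same grasp; the last joint's range is limited). The gripper opens to 92 mm and grips with 3 to 60 N. Pads are 19 mm wide; open, the fingers measure 130 mm over their backs; the gripper's body (75 mm by 190 mm) begins 47 mm behind the grasp point.
Start: joints at [-1.436, 0.342, 1.524, -0, 1.275, -0.146], TCP at [145.513, -504.452, 219.641] pointing down, gripper open.
Joint ranges: [-2.53, 2.53], [-0.77, 2.02], [0.04, 2.7], [-1, 4.14], [0.28, 2.66], [-3.11, 3.11]. Speed limits (rad/s): [2.57, 2.57, 3.14, 3.14, 3.14, 3.14].

INTERFACE

Orientations are given as [roll, pitch, yaw] about the fixed x, y, z axes, in that order (R = Rz(yaw) Ry(pitch) Rx(roll)).
In Python, from plant import bot gives the robot as it stands. The module is installed in compiled form; this text tells all that it offers.
- The arm moves only by the tool step_arm, never from a script. Its argument "targets" is one flat list of numbers, 7 for each row, row after row: the opening, from 0 (shut) to 1 (fully open), then the shift along the tool's x, y, z each as a share of 100 mm, from -1 to 1, then the turn, a rotation vector about the tool's x, y, z each as a share of pi/4 rad, from -1 to 1. A call has 1 to 20 rows; each row is the pose to reach, as a shift and turn from the pose commanded when the call began, along the tool's axes at that moment; what a row does not reach only later rows make up. A row lasts 1/8 s, in which the tool goes at most 62.5 mm and 10.7 degrees, less where a joint would pass 70% of its speed; a pose out of reach is approached as far as the arm can. A call with a number of a shift or a turn outside -1 to 1 is refused whole. A call with a gripper value outside its range is refused whole. The fingers move at their own pace and stop on an object; the grip force is fixed at half the most. Time passes only in rows, so rows that repeat a pose let the fingers close. It gives the time, the measured TCP pose, the force, the opening and the grip force at its end, in the units of the state.
- bot.get_obs(): the state, without advancing time (a new reading comes with each control period).
- bot.capture(name): name is "scene" or "side" or "wrist"; returns (picture, depth): 480x640x3 uint8, blue, green, red; 480x640 float32, mm along the optical axis (not along the pixel's ray), 0 where there is no reading.
- bot.camera_info(name): a dict with "fx", "fy", "cx", "cy" (pixels), "camera_from_world" (4x4, takes a point from world to camera coordinates); the wrist camera has in their place "hand_eye" (4x4, takes a point from camera to tool coordinates, whose origin is the TCP and whose axes are the flange's). Camera axes: x right, y down, z forward; pixel columns grow to the right and rows downward; lengths in mm; the calibration is good to about 2 mm. A picture is of the moment at which its call begins: read the wrist's pose just before it. camera_info takes no time and is no camera call.
- bot.close_job(): hands the job in; it is judged then, once.
The state is a dict: "time": time; "joint_positions": joint angles; "dq": joint speeds; "tau": joint torques, N m; "tool_pos": TCP position; "tcp_rot": TCP orientation; "contact_force": force on the tool from outside, world axes, zero at the start; "moment": the same for the moment, N m; "grip_width": finger opening in mm; "finger_force": force on a finger pad.
Only numpy, scipy, OpenCV 4.12 (cv2) and the standard library are available. Lean on these libraries where they do the work, as an engineer would, in place of code of your own. Each camera call takes 0.05 s, during which the arm holds its last target. There are 200 camera calls.

TASK

Give the counter grinder a pulse: first prove its stop by pressing the mushroom button until it latches down, then turning its head clockwise until it comes up again, and let it go. Then set the grinding lid, the one with the bar grip, flat into the bowl's collar with its lugs through the two slots, and turn it clockwise against the spring to the pulse mark, half way to the lock, never on into the lock click. Finish while holding the lid there, because it springs back when let go; leave everything else where it stands.

Things in the scene. Friction and masses are not known exactly. Their poses are not given: they have to be found in the camera images.
- grinder: counter grinder, fixed: cast base 310 mm (its x) by 164 mm (its y), flat deck 75 mm above the table. Origin: centre of the underside. On the deck: the stop button at x = -85 mm, y = 0, and the steel bowl, axis at x = +65 mm, y = 0, 112 mm outside, its collar 125 mm above the table. The bowl is open on top, with a blade inside.
- collar (a point): centre of the collar's upper face, on the bowl's axis; axes as the grinder's. Inner lip: bore 72 mm, 6 mm thick, with two open slots 17 mm wide towards the grinder's +y and -y. Ribs on the bowl's outside: one = pulse mark, 0.73 rad (42 degrees) clockwise from above from each slot; a pair = lock, at about 1.46 rad.
- stop_top (a point): top of the stop's mushroom head, on its upright axis: 116 mm above the table when up, 110 mm when latched. The head is 41 mm across at its widest, 7 to 15 mm below its top; its underside is 23 mm below its top, above a bezel 34 mm across. At the start its x axis lies along the grinder's x; it turns with the head.
- stop_plunger (a joint): how far the stop button is pressed, m: 0 up, 0.006 all the way down. Pressing takes about 4 N (a stop force of 6 to 10 N is ample); it stays down when let go. Turning the head clockwise, seen from above, lifts it by a cam, 10 mm per rad: after about 0.6 rad (plus up to some tenths of free play) it is up and the head meets its stop.
- lid: grinding lid, loose, flat on the table, 0.15 to 0.31 kg. Origin: centre of the underside (16 mm below collar when home). Spigot 68 mm across, 16 mm high; flange 100 mm across, 6 mm thick; bar grip along its x, 78 long, 16 wide, from 22 to 56 mm above the underside. Two lugs at the spigot's foot, 12 wide, 8 high, 81 mm over both, point to its +x and -x, below the bar's ends; they enter the slots either way round.
- switch_ring (a joint): sprung ring inside the collar, pushed clockwise by the lid's lugs, rad: 0 at rest; the lugs meet it once the lid is 0.1 rad past the slots, then it turns with the lid (lid angle = value + 0.1). It pushes back with 0.1 to 0.15 N m and returns the lid when let go. Pulse mark: 0.63. Sprung lock balls resist from 0.84 on (up to 0.7 N m), then comes the lock click.
- cover: plain storage cover for the bowl, for the shelf, not for grinding: round, 100 mm across, 41 mm high, smooth skirt with no lugs, a round knob of 30 mm on top; lies flat. Origin: centre of its underside.
- ink_pad: open stamp ink pad, 115 x 155 mm, 9 mm high, lying flat. Origin: centre of its inked half, underside.
- rubber_stamp: wooden hand stamp, 60 x 30 mm, 75 mm high with its knob, standing. Origin: centre of its underside.
- stamp_tin: open brass-coloured tin, 136 mm across, 120 mm high, with stamps in it. Origin: centre of its underside.
- scoop: small steel scoop, cup 48 mm across and 30 mm high, with a handle reaching 110 mm along its x axis. Origin: centre of the cup's underside.
- bean_jar: closed jar, 72 mm across, 120 mm high. Origin: centre of its underside.
- brush: hand brush, 170 mm long along its x axis, lying flat. Origin: its middle, underside.
Not all that is in view belongs to the job. Leave any orange, pink or red look-alike of the lid alone.

How it is judged (in metres and radians):
On the way, in this order (a step that is already met when the one before it is completed fails the run):
1. the stop button is pressed down and latched (value of joint stop_plunger above 0.005 m), for 0.2 s.
2. its head is turned clockwise and the button has come up (angle between the x axis of stop_top and the x axis of grinder, either way round above 0.25 rad and value of joint stop_plunger below 0.003 m), for 0.02 s.
3. the lid lies home in the collar, lugs through the slots, not yet turned, the stop up (horizontal distance between lid and collar below 0.004 m and z of lid in the frame of collar between -0.019 and -0.0135 m and angle between lid's own z axis and vertical below 0.06 rad and value of joint switch_ring below 0.1 rad and value of joint stop_plunger below 0.0015 m), for 0.05 s.
At the end, for the whole second after the job is handed in: Lid home in the collar (within 4 mm of the axis, origin 13.5 to 19 mm below the collar face, tilt under 0.06 rad), gripped (over 1 N), switch ring steady between 0.45 and 0.81 rad; stop button up (under 1.5 mm) (horizontal distance between lid and collar below 0.004 m and z of lid in the frame of collar between -0.019 and -0.0135 m and angle between lid's own z axis and vertical below 0.06 rad and value of joint switch_ring between 0.45 and 0.81 rad and velocity of joint switch_ring between -0.1 and 0.1 rad/s and value of joint stop_plunger below 0.0015 m and contact force between the fingers and lid above 1 N); the arm keeps its last pose, push and grip.
It fails at once if the lid is turned on into the lock (value of joint switch_ring above 0.9 rad).
It fails at once if a bystander is moved by more than 25 mm (distance of any of cover, ink_pad, rubber_stamp, stamp_tin, scoop, bean_jar, brush from where it was at the start of the episode above 0.025 m).
It also fails if it takes over 66 s, if anything falls off the work surface, if the arm or the gripper's body presses on something with over 40 N, if the wrist force passes 120 N, or if a joint passes its speed limit or range.

## Working session

There is one attempt and no reset: what is moved stays moved. The work goes in short steps, Python scripts to look and compute and a tool call to move; the robot and the scene stay as the last step left them, time stands still between calls to the robot, and variables do not carry over. Pictures are saved under pics/ and viewed, at most 10 in all, crops included, and the job is handed in when it is done.

Besides the shell and the picture viewer there is one more tool, called as name(argument=value, ...), one argument or row to a line, values as JSON. step_arm: Moves the arm, as the interface text tells. Shift numbers are shares of 100 mm and turn numbers shares of pi/4 rad, none past 1 either way. Its arguments: {"type":"object","properties":{"targets":{"type":"array"}},"required":["targets"]}

```bash
mkdir -p pics
cat > h.py <<'E'
import numpy as np, cv2
from scipy.spatial.transform import Rotation as R
from plant import bot
def T_tool(o):
    T=np.eye(4);T[:3,:3]=R.from_euler('xyz',o['tcp_rot']).as_matrix();T[:3,3]=o['tool_pos'];return T
def shot(name,fn):
    o=bot.get_obs();p,d=bot.capture(name);cv2.imwrite('pics/'+fn+'.png',p)
    c=bot.camera_info(name)
    W=T_tool(o)@np.array(c['hand_eye']) if name=='wrist' else np.linalg.inv(np.array(c['camera_from_world']))
    np.savez('pics/'+fn+'.npz',d=d,W=W,K=[c['fx'],c['fy'],c['cx'],c['cy']],p=p)
def load(fn):
    z=np.load('pics/'+fn+'.npz');d=z['d'];fx,fy,cx,cy=z['K'];v,u=np.mgrid[0:480,0:640]
    P=np.stack([(u-cx)/fx*d,(v-cy)/fy*d,d,np.ones_like(d)],-1)@z['W'].T
    P=P[...,:3];P[d<=0]=np.nan;return P,z['p'],z
E
python3 - <<'E'
from h import *
o=bot.get_obs();print(o,bot.tips_ahead)
for n in ['scene','side','wrist']: shot(n,n+'0')
for n in ['scene0','side0']: print(np.load('pics/'+n+'.npz')['W'].round(2))
a=cv2.imread('pics/scene0.png');b=cv2.imread('pics/side0.png')
E
```

```text
{'time': 0.0, 'joint_positions': array([-1.43600258e+00,  3.42689118e-01,  1.52503010e+00, -3.73774969e-05,
        1.27540220e+00, -1.45973631e-01]), 'dq': array([ 0.00050588, -0.0013086 , -0.00032669, -0.00093288,  0.00033242,
        0.00035337]), 'tau': array([ 2.42925933e-03, -4.31231582e+01, -2.44226217e+01,  7.18547311e-02,
        5.57890011e-02, -1.50780929e-04]), 'tool_pos': array([ 145.43920773, -504.00784878,  218.95785384]), 'tcp_rot': array([-3.14007496e+00, -1.87004458e-04,  2.80778149e-01]), 'contact_force': array([-0.24919441,  0.66380441,  0.71260663]), 'moment': array([-0.03558236,  0.0064478 , -0.01022339]), 'finger_force': 0.0, 'grip_width': 91.80310096545308} 25.0
[[ 4.90000e-01  7.30000e-01 -4.80000e-01  1.10852e+03]
 [ 8.70000e-01 -4.10000e-01  2.70000e-01 -3.31550e+02]
 [-1.00000e-02 -5.50000e-01 -8.30000e-01  1.23735e+03]
 [ 0.00000e+00  0.00000e+00  0.00000e+00  1.00000e+00]]
[[ 7.50000e-01 -5.20000e-01  4.10000e-01 -2.51580e+02]
 [-6.60000e-01 -5.80000e-01  4.80000e-01 -8.06930e+02]
 [-1.00000e-02 -6.30000e-01 -7.80000e-01  1.45517e+03]
 [ 0.00000e+00  0.00000e+00  0.00000e+00  1.00000e+00]]
```

View pics/scene0.png

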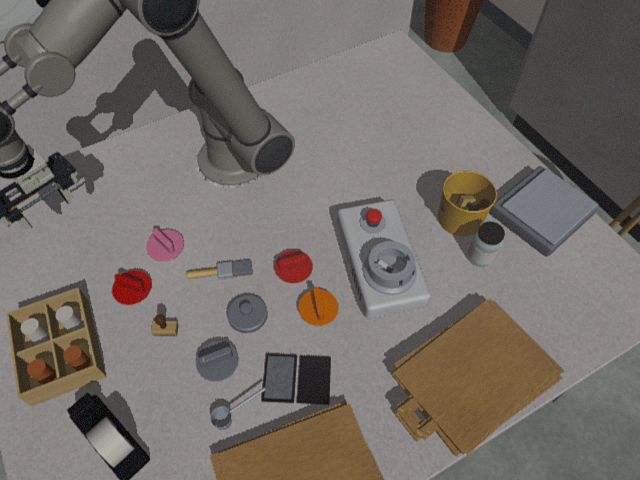

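View pics/side0.png

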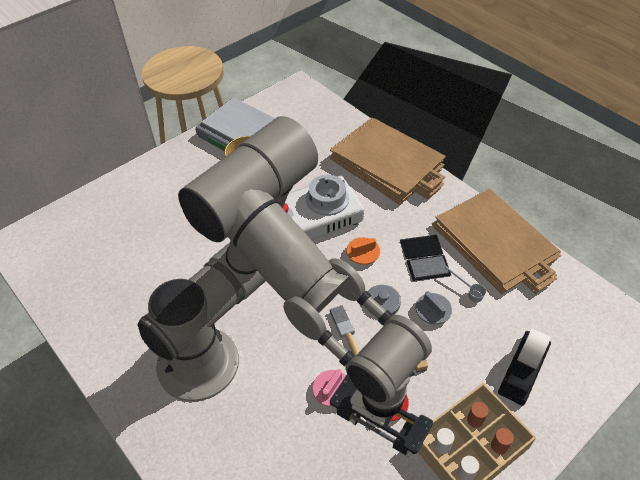

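The scene picture shows these candidates for the lid:
- grey disc with bar (217,358)
- grey disc with knob (247,312), which is the cover
- orange bar lid (319,306)
- red bar lids (293,265) and (131,287)
- pink bar lid (165,243)

By the description it is the grey one at (217,358). The grinder is at (385,255), with its stop at (373,216) and bowl at (390,266). Next I check the choice in a close crop and measure.

Run:
```python
from h import *
P,p,_=load('scene0')
c1=cv2.resize(p[320:400,170:280],None,fx=3.6,fy=3.6,interpolation=cv2.INTER_CUBIC)
c2=cv2.resize(p[195:320,330:435],None,fx=3.7,fy=3.7,interpolation=cv2.INTER_CUBIC)
h=max(c1.shape[0],c2.shape[0]);f=lambda c:cv2.copyMakeBorder(c,0,h-c.shape[0],0,0,0)
cv2.imwrite('pics/crop1.png',cv2.hconcat([f(c1),f(c2)]))
def roi(u0,u1,v0,v1,z0,z1,name):
    q=P[v0:v1,u0:u1].reshape(-1,3);q=q[(q[:,2]>z0)&(q[:,2]<z1)]
    r=cv2.minAreaRect(q[:,:2].astype(np.float32));print(name,len(q),np.round(r[0],1),np.round(r[1],1),round(r[2],1),'med',np.median(q,0).round(1));return q
roi(330,435,195,320,66,84,'deck')
roi(350,430,230,300,118,132,'collar')
roi(355,395,200,235,105,125,'stop')
roi(190,245,335,385,15,30,'lid flange')
roi(190,245,335,385,48,62,'lid bar')
```

```text
deck 4588 [537.7 176.6] [162.9 311.1] 73.3 med [520.2 169.9  74.8]
collar 918 [599.  158.3] [109.9 113.6] 55.3 med [602.5 156.8 124.4]
stop 182 [458.5 200.9] [38.8 39.9] 57.3 med [459.1 198.8 113.8]
lid flange 1012 [ 578.7 -303.7] [ 97.  100.1] 66.7 med [ 589.9 -304.5   21.5]
lid bar 249 [ 579.2 -303.8] [75.9 19.9] 84.9 med [ 580.3 -304.1   55.8]
```

View pics/crop1.png

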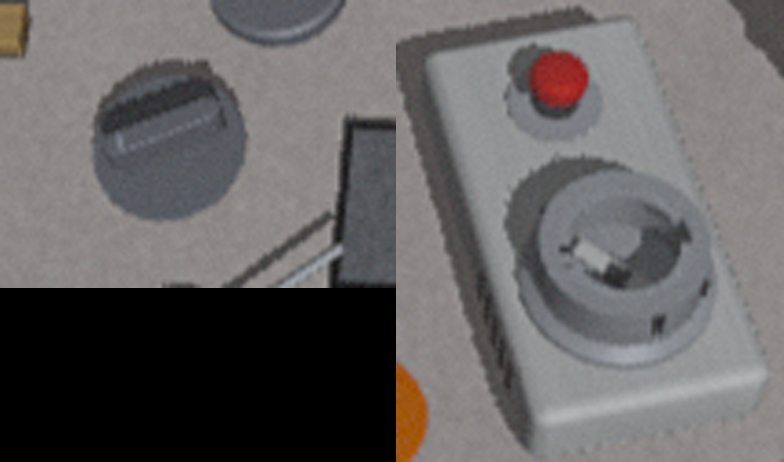

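The crop shows the grey lid's bar grip clearly at its centre, and the grinder with its red stop and slotted bowl. I go to the stop now.

step_arm(
  targets=[1,0.35,-0.3,0,0,0,0,1,0.7,-0.6,0,0,0,0,1,1,-0.9,0,0,0,0],
)

```text
time: 0.52
tool_pos: [217.2, -388.8, 219.4]
tcp_rot: [-3.141, -0.0, 0.281]
contact_force: [0.3, -0.2, -0.1]
grip_width: 91.7
finger_force: 0.0
```

step_arm(
  targets=[1,0.35,-0.35,0,0,0,0,1,0.7,-0.7,0,0,0,0,1,1,-1,0,0,0,0],
)

```text
time: 0.9
tool_pos: [285.5, -264.8, 219.6]
tcp_rot: [-3.141, -0.0, 0.281]
contact_force: [0.1, -0.6, -0.5]
grip_width: 91.4
finger_force: 0.0
```

step_arm(
  targets=[1,0.35,-0.35,0,0,0,0,1,0.7,-0.7,0,0,0,0,1,1,-1,0,0,0,0],
)

```text
time: 1.27
tool_pos: [353.9, -141.0, 219.6]
tcp_rot: [3.141, -0.0, 0.281]
contact_force: [0.2, -0.0, -0.0]
grip_width: 91.9
finger_force: 0.0
```

step_arm(
  targets=[1,0.35,-0.35,0,0,0,0,1,0.7,-0.7,0,0,0,0,1,1,-1,0,0,0,0],
)

```text
time: 1.65
tool_pos: [422.3, -17.1, 219.5]
tcp_rot: [3.142, -0.0, 0.281]
contact_force: [-0.3, 0.5, 0.1]
grip_width: 91.9
finger_force: 0.0
```

step_arm(
  targets=[1,0.35,-0.35,0,0,0,0,1,0.7,-0.7,0,0,0,0,1,0.95,-1,0,0,0,0,1,0.95,-1,0,0,0,0,1,0.95,-1,0,0,0,0],
)

```text
time: 2.28
tool_pos: [484.8, 103.1, 219.2]
tcp_rot: [3.141, 0.001, 0.281]
contact_force: [-0.1, -0.2, 0.9]
grip_width: 91.7
finger_force: 0.0
```

Run:
```python
from h import *
shot('wrist','w1');o=bot.get_obs();print(o['time'],o['tool_pos'],o['tcp_rot'],o['joint_positions'].round(2))
P,p,_=load('w1')
ok=np.isfinite(P[...,2])
z=P[...,2]
m=(z>105)&(z<122)&(p[...,2]>100)&(p[...,1]<90);q=P[m];print(len(q),cv2.minAreaRect(q[:,:2].astype(np.float32)),np.median(q,0))
m=(z>118)&(z<132)&(p[...,1].astype(int)-p[...,2]>-40)&~((p[...,2]>100)&(p[...,1]<90))
q=P[m];q=q[(abs(q[:,0]-600)<75)&(abs(q[:,1]-158)<75)];print(len(q),cv2.minAreaRect(q[:,:2].astype(np.float32)))
```

```text
2.325 [484.842616   102.77019445 219.41853024] [3.14133443e+00 8.41207881e-04 2.80301236e-01] [ 0.05  0.29  1.6  -0.    1.25  1.35]
2488 ((453.1668701171875, 200.2130584716797), (41.76483917236328, 41.1905403137207), 10.870718002319336) [456.33928706 198.97660726 114.06491408]
9842 ((576.2538452148438, 151.77740478515625), (73.09317016601562, 112.02445983886719), 16.07829475402832)
```

View pics/w1.png

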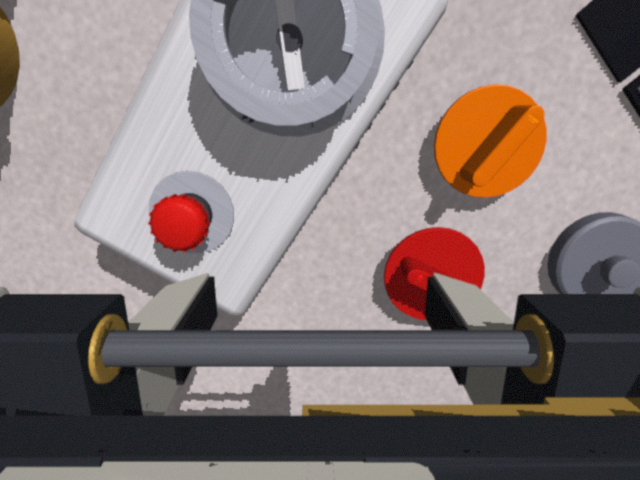

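The wrist view shows the stop at (179,222) and the bowl above at (287,40). Red and orange look-alikes are to the right. Now I move over the stop with the fingers shut and press it.

step_arm(
  targets=[0,0,-0.5,0,0,0,0,0,0,-1,0,0,0,0,0,0,-1,0.35,0,0,0,0,0,-1,0.7,0,0,0,0,0,-1,0.7,0,0,0,0,0,-1,0.7,0,0,0],
)

```text
time: 3.08
tool_pos: [458.5, 199.0, 150.9]
tcp_rot: [3.141, -0.002, 0.279]
contact_force: [0.2, -0.3, -0.1]
grip_width: 36.2
finger_force: 0.0
```

step_arm(
  targets=[0,0,-0.015,0.06,0,0,0,0,0,-0.015,0.09,0,0,0,0,0,-0.015,0.12,0,0,0,0,0,-0.015,0.14,0,0,0,0,0,-0.015,0.15,0,0,0,0,0,-0.015,0.15,0,0,0,0,0,-0.015,0.15,0,0,0],
)

```text
time: 3.95
tool_pos: [457.3, 201.1, 134.6]
tcp_rot: [3.142, -0.0, 0.281]
contact_force: [-0.7, 0.2, 1.0]
grip_width: 0.4
finger_force: 0.0
```

step_arm(
  targets=[0,0,0,0.015,0,0,0,0,0,0,0.025,0,0,0,0,0,0,0.025,0,0,0,0,0,0,0.025,0,0,0],
)

```text
time: 4.45
tool_pos: [457.2, 201.1, 132.1]
tcp_rot: [3.142, -0.0, 0.281]
contact_force: [0.7, 0.1, -0.8]
grip_width: 0.4
finger_force: 0.0
```

Run:
```python
from h import *
shot('wrist','w2');shot('scene','s2')
p=load('w2')[1];s=load('s2')[1]
a=cv2.resize(p[150:480],(480,248));b=cv2.resize(s[170:260,320:440],(480,360),interpolation=cv2.INTER_CUBIC)
cv2.imwrite('pics/c2.png',cv2.vconcat([a,b])[:600])
```

```text
(no output)
```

View pics/c2.png

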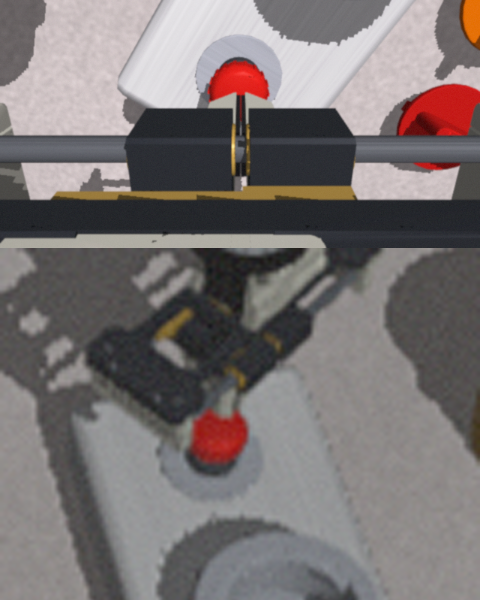

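The fingers sit over the head and seem just to touch it, so I press further in small steps.

step_arm(
  targets=[0,0,0,0.01,0,0,0,0,0,0,0.02,0,0,0,0,0,0,0.03,0,0,0,0,0,0,0.03,0,0,0],
)

```text
time: 5.05
tool_pos: [457.1, 201.1, 129.0]
tcp_rot: [3.142, 0.0, 0.281]
contact_force: [0.4, 0.0, 0.7]
grip_width: 0.1
finger_force: 0.0
```

Run:
```python
from h import *
shot('wrist','w3');shot('side','d3')
for n in ['w1','w2','w3','s2']:
    P,p,_=load(n);p=p.astype(int)
    m=(p[...,2]>90)&(p[...,1]<60)&(p[...,0]<60)&np.isfinite(P[...,2])&(np.hypot(P[...,0]-457,P[...,1]-200)<40)
    q=P[m];print(n,len(q),np.percentile(q[:,2],[5,50,90,97,99.5]).round(1),q[:,:2].min(0).round(1),q[:,:2].max(0).round(1))
```

```text
w1 2595 [104.9 114.  115.6 116.3 116.8] [429.  179.7] [474.3 221.1]
w2 2966 [104.2 113.4 115.4 116.2 144.9] [439.7 180.9] [474.5 221.4]
w3 2876 [103.9 113.2 115.3 116.1 141.6] [442.1 180.9] [474.5 221.4]
s2 137 [ 93.7 112.2 116.8 117.8 119.1] [444.8 181.4] [478.  218.2]
```

Run:
```python
from h import *
P,p,_=load('w3')
for v in range(225,345,8): print(v,[ (P[v,u].round(0).tolist(),p[v,u].tolist()) for u in (312,328)])
cv2.imwrite('pics/c3.png',cv2.hconcat([cv2.resize(p[220:360,230:410],(480,373)),cv2.resize(load('d3')[1][170:250,260:340],(320,373))[:373]]))
```

```text
225 [([470.0, 209.0, 79.0], [190, 179, 179]), ([472.0, 200.0, 78.0], [188, 178, 177])]
233 [([472.0, 209.0, 102.0], [31, 31, 166]), ([474.0, 201.0, 100.0], [44, 43, 147])]
241 [([471.0, 209.0, 109.0], [19, 26, 221]), ([473.0, 201.0, 108.0], [23, 33, 224])]
249 [([468.0, 208.0, 114.0], [39, 42, 239]), ([470.0, 200.0, 113.0], [55, 60, 248])]
257 [([464.0, 207.0, 114.0], [30, 37, 229]), ([467.0, 199.0, 114.0], [33, 35, 232])]
265 [([461.0, 206.0, 115.0], [32, 35, 226]), ([463.0, 198.0, 115.0], [30, 38, 229])]
273 [([466.0, 207.0, 136.0], [124, 130, 201]), ([468.0, 200.0, 136.0], [135, 143, 199])]
281 [([465.0, 206.0, 144.0], [168, 178, 182]), ([467.0, 200.0, 144.0], [160, 170, 173])]
289 [([466.0, 206.0, 152.0], [167, 178, 180]), ([467.0, 200.0, 151.0], [154, 163, 165])]
297 [([466.0, 206.0, 159.0], [166, 176, 180]), ([468.0, 201.0, 159.0], [151, 159, 161])]
305 [([466.0, 206.0, 166.0], [165, 175, 177]), ([467.0, 201.0, 165.0], [150, 157, 161])]
313 [([466.0, 206.0, 171.0], [149, 161, 163]), ([467.0, 201.0, 170.0], [130, 135, 137])]
321 [([489.0, 211.0, 216.0], [61, 126, 159]), ([489.0, 208.0, 216.0], [27, 51, 67])]
329 [([488.0, 211.0, 218.0], [66, 138, 172]), ([488.0, 208.0, 217.0], [38, 66, 82])]
337 [([487.0, 211.0, 219.0], [76, 154, 192]), ([487.0, 207.0, 218.0], [44, 58, 66])]
```

View pics/c3.png

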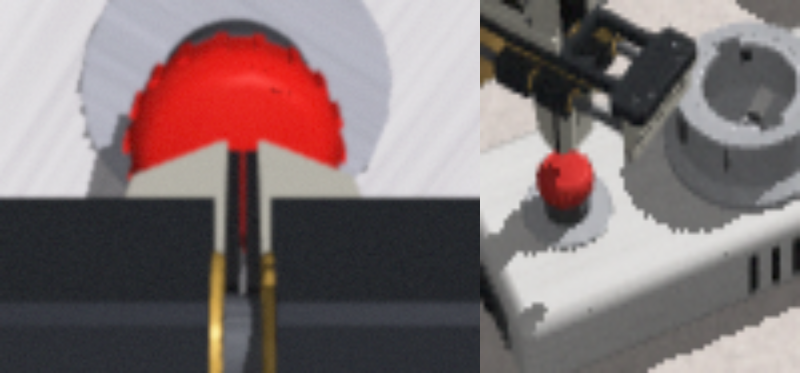

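Run:
```python
from h import *
P,p,_=load('w1')
for v in range(272,320,6): print(v,[P[v,u].round(0).tolist() for u in (150,180,206,211,433,440)])
```

```text
272 [[351.0, 250.0, -1.0], [399.0, 201.0, 75.0], [405.0, 180.0, 75.0], [407.0, 176.0, 75.0], [447.0, -17.0, 41.0], [445.0, -29.0, 28.0]]
278 [[345.0, 248.0, -0.0], [394.0, 200.0, 75.0], [480.0, 151.0, 230.0], [480.0, 150.0, 228.0], [506.0, 59.0, 228.0], [508.0, 58.0, 232.0]]
284 [[338.0, 247.0, 1.0], [479.0, 160.0, 237.0], [480.0, 150.0, 234.0], [479.0, 149.0, 231.0], [506.0, 60.0, 233.0], [507.0, 59.0, 236.0]]
290 [[331.0, 246.0, 0.0], [479.0, 158.0, 242.0], [480.0, 149.0, 239.0], [477.0, 148.0, 233.0], [504.0, 61.0, 237.0], [506.0, 59.0, 240.0]]
296 [[324.0, 245.0, -0.0], [479.0, 156.0, 247.0], [477.0, 148.0, 239.0], [474.0, 147.0, 233.0], [501.0, 59.0, 236.0], [506.0, 61.0, 246.0]]
302 [[477.0, 165.0, 252.0], [480.0, 155.0, 252.0], [475.0, 148.0, 239.0], [472.0, 147.0, 233.0], [500.0, 59.0, 238.0], [504.0, 60.0, 246.0]]
308 [[477.0, 164.0, 256.0], [480.0, 153.0, 257.0], [473.0, 147.0, 241.0], [470.0, 146.0, 234.0], [497.0, 58.0, 238.0], [502.0, 60.0, 248.0]]
314 [[478.0, 162.0, 261.0], [481.0, 152.0, 261.0], [471.0, 146.0, 242.0], [467.0, 145.0, 235.0], [495.0, 58.0, 239.0], [500.0, 59.0, 248.0]]
```

step_arm(
  targets=[0,0,0,0.015,0,0,0,0,0,0,0.03,0,0,0,0,0,0,0.045,0,0,0,0,0,0,0.06,0,0,0,0,0,0,0.06,0,0,0],
)

```text
time: 5.78
tool_pos: [457.1, 201.0, 122.9]
tcp_rot: [3.142, 0.0, 0.281]
contact_force: [0.2, -0.8, 0.3]
grip_width: 0.4
finger_force: 0.0
```

step_arm(
  targets=[0,0,0,0.015,0,0,0,0,0,0,0.03,0,0,0,0,0,0,0.045,0,0,0,0,0,0,0.06,0,0,0,0,0,0,0.07,0,0,0,0,0,0,0.07,0,0,0],
)

```text
time: 6.52
tool_pos: [457.2, 201.0, 116.0]
tcp_rot: [3.141, 0.0, 0.281]
contact_force: [0.3, -0.0, -0.4]
grip_width: 0.9
finger_force: 0.0
```

step_arm(
  targets=[0,0,0,0.01,0,0,0,0,0,0,0.02,0,0,0,0,0,0,0.03,0,0,0,0,0,0,0.04,0,0,0,0,0,0,0.04,0,0,0],
)

```text
time: 7.15
tool_pos: [457.2, 201.0, 112.0]
tcp_rot: [3.142, 0.0, 0.281]
contact_force: [0.8, -0.5, -0.5]
grip_width: 0.2
finger_force: 0.0
```

step_arm(
  targets=[0,0,0,0.01,0,0,0,0,0,0,0.02,0,0,0,0,0,0,0.03,0,0,0,0,0,0,0.04,0,0,0,0,0,0,0.04,0,0,0],
)

```text
time: 7.78
tool_pos: [457.2, 201.0, 108.2]
tcp_rot: [3.141, -0.0, 0.281]
contact_force: [0.1, -0.1, 4.3]
grip_width: 0.3
finger_force: 1.6
```

Run:
```python
from h import *
shot('wrist','w4')
P,p,_=load('w4');p=p.astype(int);print(bot.get_obs()['contact_force'])
m=(p[...,2]>90)&(p[...,1]<60)&(p[...,0]<60)&np.isfinite(P[...,2])&(np.hypot(P[...,0]-457,P[...,1]-200)<40)
print(np.percentile(P[m][:,2],[50,90,97]))
for v in range(250,300,5): print(v,[(P[v,u].round(0).tolist(),p[v,u].tolist()) for u in (312,)])
```

```text
[-0.25846673  0.80794926  4.29492309]
[109.66768366 113.06471386 113.78631725]
250 [([473.0, 209.0, 107.0], [19, 21, 176])]
255 [([472.0, 208.0, 109.0], [27, 31, 222])]
260 [([470.0, 208.0, 111.0], [27, 30, 231])]
265 [([469.0, 208.0, 114.0], [45, 50, 242])]
270 [([466.0, 207.0, 113.0], [37, 40, 233])]
275 [([466.0, 207.0, 117.0], [170, 179, 182])]
280 [([466.0, 207.0, 123.0], [166, 177, 180])]
285 [([466.0, 206.0, 128.0], [168, 179, 180])]
290 [([466.0, 206.0, 133.0], [169, 180, 183])]
295 [([466.0, 206.0, 136.0], [168, 178, 180])]
```

Contact is at last made. The tips really end about 5.5 mm behind the reported TCP, not 25 mm ahead of it, so I use that offset from now on. I press on.

step_arm(
  targets=[0,0,0,0.01,0,0,0,0,0,0,0.02,0,0,0,0,0,0,0.03,0,0,0,0,0,0,0.04,0,0,0,0,0,0,0.045,0,0,0,0,0,0,0.045,0,0,0,0,0,0,0.045,0,0,0],
)

```text
time: 8.7
tool_pos: [457.2, 201.1, 103.5]
tcp_rot: [3.142, 0.0, 0.281]
contact_force: [-1.6, 0.8, 2.8]
grip_width: 0.7
finger_force: 1.2
```

step_arm(
  targets=[0,0,0,0.01,0,0,0,0,0,0,0.015,0,0,0,0,0,0,0.015,0,0,0,0,0,0,0.015,0,0,0],
)

```text
time: 9.2
tool_pos: [457.4, 201.1, 102.9]
tcp_rot: [3.141, -0.001, 0.281]
contact_force: [-2.8, -0.9, 11.0]
grip_width: 0.6
finger_force: 5.2
```

The stop hit bottom at 11 N. I back off, open and check that it latched.

step_arm(
  targets=[0,0,0,-0.2,0,0,0,0,0,0,-0.4,0,0,0,1,0,0,-0.4,0,0,0,1,0,0,-0.4,0,0,0,1,0,0,-0.4,0,0,0,1,0,0,-0.4,0,0,0,1,0,0,-0.4,0,0,0,1,0,0,-0.4,0,0,0],
)

```text
time: 10.2
tool_pos: [457.2, 201.0, 142.0]
tcp_rot: [3.141, 0.0, 0.281]
contact_force: [-0.1, -0.6, 0.4]
grip_width: 55.4
finger_force: 0.0
```

Run:
```python
from h import *
shot('wrist','w5')
P,p,_=load('w5');p=p.astype(int);print(bot.get_obs()['contact_force'])
m=(p[...,2]>90)&(p[...,1]<60)&(p[...,0]<60)&np.isfinite(P[...,2])&(np.hypot(P[...,0]-457,P[...,1]-200)<40)
print(np.percentile(P[m][:,2],[50,90,97]),P[m].min(0),P[m].max(0))
```

```text
[ 0.21330603  1.2299273  -0.08754893]
[108.04553332 109.53182845 110.07646023] [432.06581242 180.41715796  80.42116809] [474.40532156 221.46428322 111.65341404]
```

It latched (top at 110). I descend round the head and grip it.

step_arm(
  targets=[1,0,0,0,0,0,0,1,0,0,0.1,0,0,0,1,0,0,0.3,0,0,0,1,0,0,0.5,0,0,0,1,0,0,0.6,0,0,0,1,0,0,0.65,0,0,0,1,0,0,0.65,0,0,0,0,0,0,0.65,0,0,0,0,0,0,0.65,0,0,0,0,0,0,0.65,0,0,0,0,0,0,0.65,0,0,0,0,0,0,0.65,0,0,0,0,0,0,0.65,0,0,0,0,0,0,0.65,0,0,0],
)

```text
time: 12.0
tool_pos: [457.0, 202.2, 77.3]
tcp_rot: [-3.14, -0.0, 0.28]
contact_force: [-1.9, 5.8, 0.5]
grip_width: 40.0
finger_force: 30.0
```

step_arm(
  targets=[0,0,0,0,0,0,0.15,0,0,0,0,0,0,0.3,0,0,0,-0.01,0,0,0.45,0,0,0,-0.02,0,0,0.6,0,0,0,-0.03,0,0,0.75,0,0,0,-0.04,0,0,0.9,0,0,0,-0.05,0,0,1,0,0,0,-0.05,0,0,1],
)

```text
time: 13.0
tool_pos: [457.9, 199.7, 83.3]
tcp_rot: [3.14, -0.003, -0.503]
contact_force: [-1.8, -7.4, 10.7]
grip_width: 40.3
finger_force: 30.0
```

Run:
```python
from h import *
o=bot.get_obs();print(o['contact_force'],o['moment'],o['tcp_rot'],o['joint_positions'].round(2))
```

```text
[-1.8227573  -7.44702382 10.67977522] [-1.38439414  0.3463329   0.70437379] [ 3.14007674e+00 -2.95566585e-03 -5.02854771e-01] [ 0.26  0.45  1.78 -0.    0.91  2.34]
```

step_arm(
  targets=[0,0,0,-0.01,0,0,0.1,0,0,0,-0.02,0,0,0.15,0,0,0,-0.02,0,0,0.15,1,0,0,-0.02,0,0,0.15,1,0,0,-0.02,0,0,0.15,1,0,0,-0.02,0,0,0.15,1,0,0,-0.02,0,0,0.15,1,0,0,-0.02,0,0,0.15,1,0,0,-0.4,0,0,0.15,1,0,0,-0.8,0,0,0.15,1,0,0,-1,0,0,0.15,1,0,0,-1,0,0,0.15],
)

```text
time: 14.5
tool_pos: [458.1, 201.3, 183.4]
tcp_rot: [-3.139, -0.002, -0.622]
contact_force: [-0.2, -0.3, -1.1]
grip_width: 91.8
finger_force: 0.0
```

Run:
```python
from h import *
shot('wrist','w6');o=bot.get_obs();print(o['tool_pos'],o['tcp_rot'])
P,p,_=load('w6');p=p.astype(int)
m=(p[...,2]>90)&(p[...,1]<60)&(p[...,0]<60)&np.isfinite(P[...,2])&(np.hypot(P[...,0]-457,P[...,1]-200)<40)
print(np.percentile(P[m][:,2],[50,90,97]),P[m].min(0),P[m].max(0))
```

```text
[457.22818296 201.10944192 182.09200828] [-3.14098907e+00 -5.43261373e-04 -6.22339622e-01]
[114.1281465  115.65555744 116.18955369] [429.07401163 179.74172523  77.20006607] [474.00811698 221.13868616 117.19270937]
```

The stop is up again (top at 116). I let it go and head for the lid, stopping just short so the wrist camera can see it.

step_arm(
  targets=[1,0.2,0.18,0,0,0,-0.2,1,0.4,0.36,0,0,0,-0.4,1,0.6,0.54,0,0,0,-0.6,1,0.8,0.72,0,0,0,-0.8,1,1,0.9,0,0,0,-1],
)

```text
time: 15.18
tool_pos: [485.3, 68.8, 180.4]
tcp_rot: [-3.141, 0.003, 0.168]
contact_force: [-1.0, -0.4, 0.5]
grip_width: 91.8
finger_force: 0.0
```

step_arm(
  targets=[1,0.02,0.2,0,0,0,-0.2,1,0.04,0.4,0,0,0,-0.4,1,0.06,0.6,0,0,0,-0.6,1,0.08,0.8,0,0,0,-0.8,1,0.1,1,0,0,0,-1],
)

```text
time: 15.8
tool_pos: [511.4, -27.9, 180.3]
tcp_rot: [-3.139, 0.001, 0.954]
contact_force: [0.2, 0.9, -0.2]
grip_width: 91.5
finger_force: 0.0
```

step_arm(
  targets=[1,-0.25,0.25,0,0,0,-0.17,1,-0.5,0.5,0,0,0,-0.34,1,-0.7,0.75,0,0,0,-0.51,1,-0.9,1,0,0,0,-0.68],
)

```text
time: 16.3
tool_pos: [540.3, -159.6, 180.2]
tcp_rot: [-3.139, -0.001, 1.487]
contact_force: [0.3, -0.3, -0.2]
grip_width: 91.9
finger_force: 0.0
```

step_arm(
  targets=[1,-0.35,0.17,0,0,0,0,1,-0.7,0.35,0,0,0,0,1,-1,0.5,0,0,0,0],
)

```text
time: 16.68
tool_pos: [581.5, -263.9, 179.8]
tcp_rot: [-3.139, -0.001, 1.482]
contact_force: [0.1, 1.3, 1.1]
grip_width: 91.8
finger_force: 0.0
```

step_arm(
  targets=[1,-0.4,0,0,0,0,0,1,-0.8,0,0,0,0,0,1,-1,0,0,0,0,0,1,-1,0,0,0,0,0,1,-1,0,0,0,0,0],
)

```text
time: 17.3
tool_pos: [573.2, -361.0, 181.7]
tcp_rot: [-3.141, -0.001, 1.483]
contact_force: [0.8, 0.5, 0.6]
grip_width: 91.5
finger_force: 0.0
```

Run:
```python
from h import *
shot('wrist','w7');o=bot.get_obs();print(o['tool_pos'],o['tcp_rot'],o['joint_positions'].round(2))
P,p,_=load('w7')
for z0,z1 in ((17,28),(50,60)):
    m=(P[...,2]>z0)&(P[...,2]<z1)&(np.hypot(P[...,0]-579,P[...,1]+304)<60);q=P[m]
    print(len(q),cv2.minAreaRect(q[:,:2].astype(np.float32)),np.median(q,0))
```

```text
[ 573.38503712 -360.83749546  182.04246944] [-3.14130940e+00 -6.39544564e-04  1.48387866e+00] [-0.67  0.66  1.1   0.    1.38 -0.59]
10059 ((575.3202514648438, -305.73968505859375), (98.49525451660156, 98.71880340576172), 84.09016418457031) [ 577.71093521 -302.86990957   21.76206537]
2329 ((575.2877807617188, -305.619384765625), (77.24070739746094, 16.015769958496094), 83.3270034790039) [ 575.47963325 -303.72807234   55.69658477]
```

View pics/w7.png

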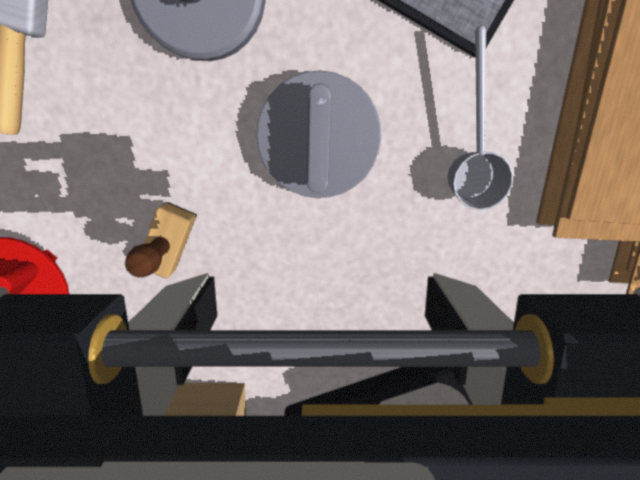

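The picture shows the lid at (320,133) with its bar upright in the image. The scoop is at (482,180) and the stamp at (165,245), both clear of the fingers. I descend and grip the bar.

step_arm(
  targets=[1,0.3,-0.01,0,0,0,0.03,1,0.56,-0.02,0.1,0,0,0.035,1,0.56,-0.02,0.4,0,0,0.035,1,0.56,-0.02,0.7,0,0,0.035,1,0.56,-0.02,1,0,0,0.035],
)

```text
time: 17.98
tool_pos: [576.5, -304.8, 81.8]
tcp_rot: [3.141, 0.0, 1.457]
contact_force: [-0.7, -0.1, 0.4]
grip_width: 91.8
finger_force: 0.0
```

step_arm(
  targets=[1,0,0,0.2,0,0,0,1,0,0,0.4,0,0,0,1,0,0,0.52,0,0,0,1,0,0,0.58,0,0,0,1,0,0,0.6,0,0,0,1,0,0,0.6,0,0,0],
)

```text
time: 18.73
tool_pos: [576.3, -306.7, 22.7]
tcp_rot: [3.141, 0.001, 1.455]
contact_force: [0.8, -0.6, -0.6]
grip_width: 91.4
finger_force: 0.0
```

step_arm(
  targets=[0,0,0,0,0,0,0,0,0,0,0,0,0,0,0,0,0,0,0,0,0,0,0,0,0,0,0,0,0,0,0,0,0,0,0,0,0,0,0,0,0,0,0,0,0,0,0,0,0,0,0,0,0,0,0,0],
)

```text
time: 19.73
tool_pos: [576.0, -306.5, 22.1]
tcp_rot: [3.142, 0.0, 1.455]
contact_force: [0.9, -0.8, 1.5]
grip_width: 16.4
finger_force: 2.0
```

step_arm(
  targets=[0,0,0,0,0,0,0,0,0,0,-0.1,0,0,0,0,0,0,-0.4,0,0,0,0,0,0,-0.7,0,0,0,0,0,0,-1,0,0,0],
)

```text
time: 20.35
tool_pos: [575.8, -306.4, 123.5]
tcp_rot: [-3.142, 0.0, 1.455]
contact_force: [-0.1, -0.9, -1.8]
grip_width: 15.8
finger_force: 30.0
```

step_arm(
  targets=[0,0.3,0,-0.3,0,0,0,0,0.6,0,-0.6,0,0,0,0,0.9,0,-0.9,0,0,0,0,1,0,-1,0,0,0],
)

```text
time: 20.85
tool_pos: [588.3, -205.9, 224.8]
tcp_rot: [3.138, 0.001, 1.457]
contact_force: [-0.3, 0.6, -2.5]
grip_width: 15.8
finger_force: 30.0
```

step_arm(
  targets=[0,0.3,-0.1,0,0,0,0,0,0.6,-0.2,0,0,0,0,0,0.9,-0.3,0,0,0,0,0,1,-0.3,0,0,0,0],
)

```text
time: 21.35
tool_pos: [568.6, -103.5, 221.7]
tcp_rot: [-3.14, 0.0, 1.456]
contact_force: [0.2, -0.1, -1.9]
grip_width: 16.0
finger_force: 30.0
```

step_arm(
  targets=[0,0.35,0,0,0,0,0,0,0.7,0,0,0,0,0,0,0.95,0,0,0,0,0,0,1,0,0,0,0,0,0,1,0,0,0,0,0,0,1,0,0,0,0,0],
)

```text
time: 22.1
tool_pos: [580.9, -6.3, 221.9]
tcp_rot: [-3.141, 0.001, 1.454]
contact_force: [0.4, -0.3, -1.6]
grip_width: 16.3
finger_force: 30.0
```

Run:
```python
from h import *
shot('wrist','w8');shot('scene','s8');o=bot.get_obs();print(o['time'],o['tool_pos'],o['tcp_rot'],o['finger_force'],o['contact_force'])
for n in('w8','s8'):
    P,p,_=load(n)
    m=(P[...,2]>119)&(P[...,2]<131)&(np.hypot(P[...,0]-599,P[...,1]-158)<62);q=P[m]
    print(n,len(q),cv2.minAreaRect(q[:,:2].astype(np.float32)),cv2.minEnclosingCircle(q[:,:2].astype(np.float32)),np.median(q,0))
    m=(P[...,2]>70)&(P[...,2]<79)&(np.hypot(P[...,0]-538,P[...,1]-176)<190);q=P[m];print(len(q),cv2.minAreaRect(q[:,:2].astype(np.float32)))
```

```text
22.2 [580.84626255  -6.08680582 222.02108504] [-3.14150489e+00  3.14336221e-04  1.45371062e+00] 29.999593198299408 [-0.45726891  0.56445164 -1.19813836]
w8 5159 ((591.365966796875, 116.38192749023438), (29.901939392089844, 97.6795654296875), 83.25814056396484) ((593.0509643554688, 130.63546752929688), 48.84034729003906) [594.26130703 117.10906306 124.67979838]
24223 ((520.7783203125, 112.68714141845703), (77.20513153076172, 310.6172790527344), 83.31227111816406)
s8 911 ((599.2537231445312, 158.9074249267578), (110.79954528808594, 112.31452941894531), 52.2435417175293) ((598.4560546875, 159.9156494140625), 59.94390869140625) [602.25994843 157.93003507 124.47802892]
3333 ((538.1744995117188, 178.0), (159.23341369628906, 308.25958251953125), 72.41668701171875)
```

View pics/w8.png

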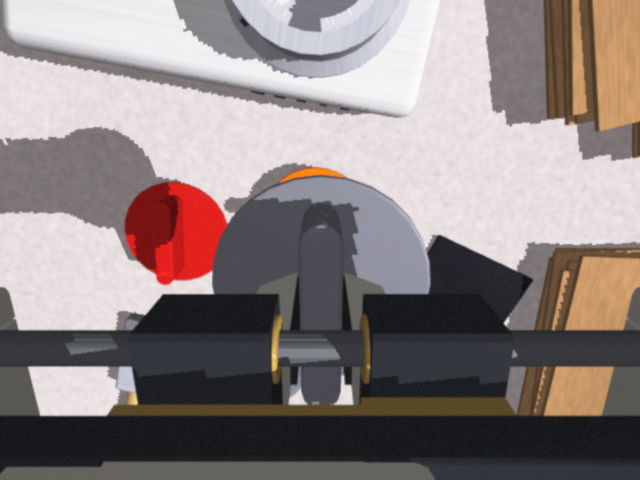

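The lid is held level with its bar centred at (320,250), and the collar is at the top (320,25). I move 60 mm closer to see the collar fully, then fit the collar and the held lid with the same camera.

step_arm(
  targets=[0,0.3,0,0,0,0,0,0,0.6,0,0,0,0,0,0,0.6,0,0,0,0,0,0,0.6,0,0,0,0,0,0,0.6,0,0,0,0,0],
)

```text
time: 22.82
tool_pos: [587.8, 53.5, 222.1]
tcp_rot: [3.142, 0.0, 1.454]
contact_force: [0.8, -0.3, -1.4]
grip_width: 16.0
finger_force: 30.0
```

Run:
```python
from h import *
from scipy.optimize import least_squares
shot('wrist','w9');o=bot.get_obs();print(o['time'],o['tool_pos'],o['tcp_rot'])
P,p,_=load('w9')
def outer(m,c0,r):
    # convex hull of points, fit circle robustly
    q=P[m][:,:2].astype(np.float32);h=cv2.convexHull(q)[:,0]
    f=least_squares(lambda s:np.hypot(h[:,0]-s[0],h[:,1]-s[1])-s[2],[*c0,r],loss='soft_l1');return f.x.round(2),len(q),h
d=lambda c:np.hypot(P[...,0]-c[0],P[...,1]-c[1])
c=(599,158);m=(P[...,2]>121)&(P[...,2]<129)&(d(c)<64);print('collar',outer(m,c,56)[:2],np.median(P[m][:,2]),P[m].min(0),P[m].max(0))
q=P[m];r=d(c)[m]
# inner edge: slots
g=np.degrees(np.arctan2(q[:,1]-158,q[:,0]-599))
for a in range(-180,180,6):
    s=(g>=a)&(g<a+6); print(a,s.sum(),round(r[s].min(),1) if s.any() else None,round(r[s].max(),1) if s.any() else None,end=' | ')
t=o['tool_pos'];m=(abs(P[...,2]-t[2])<12)&(d(t)<60)&(d(t)>20);print('\nlid',np.median(P[m][:,2]),P[m].min(0),P[m].max(0))
x,n,h=outer(m,t[:2],50)
k=np.hypot(*(h-t[:2]).T)>40
f=least_squares(lambda s:np.hypot(h[k,0]-s[0],h[k,1]-s[1])-50,[*t[:2]],loss='soft_l1');print(f.x,k.sum())
m=(abs(P[...,2]-t[2]-34)<5)&(d(t)<60);q=P[m];print('bar',len(q),cv2.minAreaRect(q[:,:2].astype(np.float32)))
m=(P[...,2]>70)&(P[...,2]<79)&(d((538,176))<200);print(cv2.minAreaRect(P[m][:,:2].astype(np.float32)))
```

```text
22.875 [587.76426163  53.57061691 222.09800818] [-3.14157895e+00  3.30743119e-04  1.45375394e+00]
collar (array([596.28, 157.52,  56.32]), 12198) 124.6863473044491 [538.17816651 101.3913618  121.01596176] [655.18107059 196.008626   127.65369668]
-180 288 38.3 58.3 | -174 283 38.5 58.5 | -168 274 38.5 58.3 | -162 274 38.5 58.5 | -156 270 38.5 61.0 | -150 277 38.4 61.9 | -144 258 38.4 58.1 | -138 258 38.2 58.2 | -132 252 38.0 57.9 | -126 211 38.0 57.7 | -120 167 44.9 57.6 | -114 165 44.8 57.4 | -108 161 44.6 57.0 | -102 176 37.0 56.7 | -96 235 36.9 56.7 | -90 239 36.5 56.4 | -84 237 36.3 56.3 | -78 237 35.9 55.8 | -72 240 35.7 55.7 | -66 239 35.4 55.2 | -60 242 35.2 55.1 | -54 241 35.1 54.8 | -48 250 34.7 54.6 | -42 244 34.5 54.2 | -36 250 34.2 54.2 | -30 254 34.1 54.2 | -24 258 33.9 54.0 | -18 282 33.8 57.2 | -12 281 33.6 57.1 | -6 276 33.5 53.4 | 0 269 33.4 53.4 | 6 283 33.4 53.7 | 12 280 33.2 53.4 | 18 289 33.4 53.6 | 24 290 33.4 53.1 | 30 268 33.3 54.0 | 36 176 33.4 47.9 | 42 114 33.3 43.4 | 48 73 33.4 40.1 | 54 42 33.7 37.3 | 60 12 33.9 35.5 | 66 0 None None | 72 0 None None | 78 0 None None | 84 0 None None | 90 0 None None | 96 0 None None | 102 7 35.7 35.9 | 108 26 35.7 37.7 | 114 55 36.0 40.9 | 120 95 36.3 44.6 | 126 158 36.3 49.4 | 132 257 36.7 56.5 | 138 327 37.0 57.3 | 144 318 37.3 57.3 | 150 311 37.7 57.9 | 156 305 37.7 57.7 | 162 310 38.0 61.4 | 168 326 38.1 61.6 | 174 288 38.3 58.1 | 
lid 221.75879653926205 [537.30823382   4.82832328 217.1775728 ] [636.51584691 104.11071425 234.06952246]
[586.77606578  54.18451288] 51
bar 6510 ((588.5925903320312, 55.41867446899414), (30.663915634155273, 75.10697174072266), 4.225270748138428)
((531.73486328125, 167.68768310546875), (141.1008758544922, 304.52545166015625), 73.19577026367188)
```

View pics/w9.png

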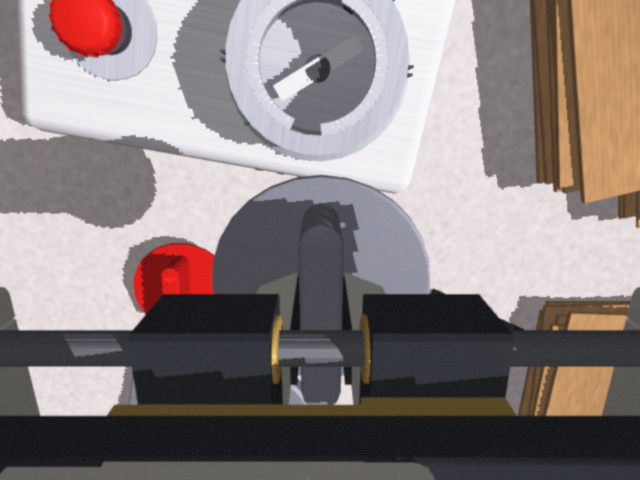

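The view shows the collar at (318,60), its near slot at (310,130), and the blade. The fit gives the collar at (596.4,157.5) and the held lid at (586.8,54.2), with the slot yaw about 73°. I move over the collar.

step_arm(
  targets=[0,0.3,-0.01,0,0,0,0.1,0,0.6,-0.02,0,0,0,0.2,0,1,-0.025,0,0,0,0.23,0,1,-0.025,0.3,0,0,0.23,0,1,-0.025,0.6,0,0,0.23,0,1,-0.025,0.67,0,0,0.23,0,1,-0.025,0.67,0,0,0.23],
)

```text
time: 23.75
tool_pos: [597.1, 153.7, 155.4]
tcp_rot: [3.141, 0.0, 1.274]
contact_force: [0.3, 0.9, -1.6]
grip_width: 15.6
finger_force: 30.0
```

step_arm(
  targets=[0,0.035,-0.005,0,0,0,0,0,0.035,-0.005,0.03,0,0,0,0,0.035,-0.005,0.06,0,0,0,0,0.035,-0.005,0.08,0,0,0,0,0.035,-0.005,0.1,0,0,0,0,0.035,-0.005,0.12,0,0,0,0,0.035,-0.005,0.12,0,0,0],
)

```text
time: 24.62
tool_pos: [597.3, 157.6, 142.8]
tcp_rot: [-3.141, 0.0, 1.274]
contact_force: [0.1, 0.2, -2.6]
grip_width: 15.5
finger_force: 30.0
```

The lid is entering freely, so I go on to home.

step_arm(
  targets=[0,0,0,0.02,0,0,0,0,0,0,0.04,0,0,0,0,0,0,0.06,0,0,0,0,0,0,0.08,0,0,0,0,0,0,0.1,0,0,0,0,0,0,0.11,0,0,0,0,0,0,0.115,0,0,0,0,0,0,0.115,0,0,0],
)

```text
time: 25.62
tool_pos: [597.4, 157.6, 131.6]
tcp_rot: [3.141, 0.0, 1.274]
contact_force: [-0.5, 0.4, -1.7]
grip_width: 15.7
finger_force: 30.0
```

step_arm(
  targets=[0,0,0,0.006,0,0,0,0,0,0,0.012,0,0,0,0,0,0,0.012,0,0,0,0,0,0,0.012,0,0,0],
)

```text
time: 26.12
tool_pos: [597.5, 157.7, 131.1]
tcp_rot: [3.141, -0.0, 1.274]
contact_force: [-2.7, -0.6, 5.6]
grip_width: 15.6
finger_force: 30.0
```

It is seated at a 5.6 N push. Now I turn it clockwise to the pulse mark.

step_arm(
  targets=[0,0,0,0,0,0,0,0,0,0,0,0,0,0.1,0,0,0,0,0,0,0.2,0,0,0,0,0,0,0.3,0,0,0,0,0,0,0.4,0,0,0,0,0,0,0.5,0,0,0,0,0,0,0.6,0,0,0,0,0,0,0.7,0,0,0,0,0,0,0.8,0,0,0,0,0,0,0.87,0,0,0,0,0,0,0.92,0,0,0,0,0,0,0.92,0,0,0,0,0,0,0.92,0,0,0,0,0,0,0.92],
)

```text
time: 27.88
tool_pos: [597.6, 158.0, 131.1]
tcp_rot: [3.141, -0.001, 0.552]
contact_force: [-1.3, 0.5, 5.6]
grip_width: 15.9
finger_force: 30.0
```

Run:
```python
from h import *
o=bot.get_obs();print(o['tool_pos'],o['tcp_rot'],o['moment'],o['contact_force'],o['finger_force'])
shot('scene','s10');shot('wrist','w10');P,p,_=load('s10')
for z0,z1,r in((152,172,60),(127,137,53)):
  m=(P[...,2]>z0)&(P[...,2]<z1)&(np.hypot(P[...,0]-599,P[...,1]-158)<r);q=P[m];print(len(q),np.median(q,0))
w=load('w10')[1]
cv2.imwrite('pics/c10.png',cv2.hconcat([cv2.resize(p[185:305,320:440],(480,480),interpolation=cv2.INTER_CUBIC),cv2.resize(w[100:400,170:470],(320,480))]))
```

```text
[597.61062681 158.01858847 131.08354159] [ 3.14141433e+00 -1.15061280e-03  5.52138737e-01] [0.11922715 0.40551427 0.12483156] [-1.32142533  0.47983403  5.58347429] 30.008473098278046
46 [629.95656762 173.3663642  161.4210071 ]
248 [633.95694638 164.64064677 130.5956967 ]
```

View pics/c10.png

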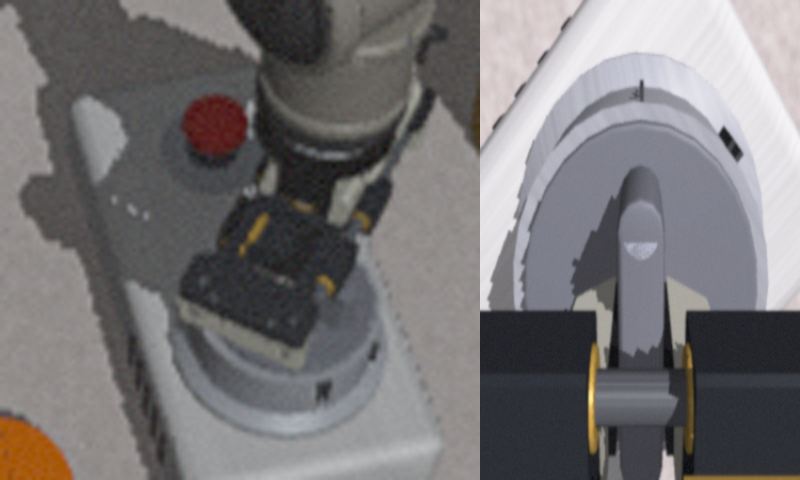

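The bar's end points straight at the single pulse rib (640,90 in the crop). The lid is flat at 131 mm, the ring pushes back with 0.125 N m, and the stop is up. I hand in.

```bash
python3 -c "
from plant import bot
print(bot.close_job())"
```

```text
the job is handed in; nothing more can be done
None
```

I pressed the stop until it latched, turned it up again, and handed in with the lid seated and held at the pulse mark. The hand-in returned no verdict.

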